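# Open the wide touch-latch sewing cupboard

## Task

Two low sewing cupboards with push-to-open doors and no handles stand on the table. Gently press the door of the wider one inwards near its free edge until its catch lets go, take the fingers away and let it spring ajar by itself, then push it from behind with the outside of the fingers until it stands open, about square to the cupboard or farther. Grip nothing, keep the narrower cupboard shut and leave everything else on the table where it is.

Things in the scene. Friction and masses are not known exactly. Their poses are not given: they have to be found in the camera images.
- wide_cupboard: The wider cupboard: white box, fixed, 120 mm deep (x), 180 mm wide (y), 85 mm high; origin at the centre of its underside on the table, own -x is the front. Plain pale wooden door over the whole front, 174 mm wide, 12 mm thick, 6 to 83 mm above the table, no handle, hinged at its left (own +y), free edge at the right (own -y). Shut, it stands 8 mm off the box's rim so it can be pressed in.
- wide_cupboard_door (a joint): Angle of the wider door, rad: 0 shut on its catch, negative pressed in, positive open. The catch lets go at about -0.03 (4 mm at the press point, under 10 N); stop at -0.045. When the fingers back away a sprung plunger pushes it ajar to about 0.4 in about 1.5 s. From there it swings with slight friction, stays where left, stops at 1.75. If pushed shut again it springs ajar again.
- wide_cupboard_press (a point): A good point to press on the outer face of the wider door: 36 mm from the free edge, 138 mm from the hinge line, 50 mm above the table. Moves with the door; the frame's -x points out of the face.
- wide_cupboard_edge (a point): Middle of the wider door's free edge, at its outer face, 174 mm from the hinge line, 50 mm above the table. Moves with the door.
- wide_cupboard_hinge (a point): Point on the wider door's upright hinge line, in the plane of the door's inner face (outer face 12 mm farther out), 50 mm above the table. The door opens clockwise seen from above: at angle q the inner face runs from here along (-sin q, -cos q) in the cupboard's x, y. The white plunger, 100 mm from this line, 63 mm above the table, 10 mm thick, stands out 42 mm after release.
- narrow_cupboard: The narrower cupboard, same make, fixed, 120 mm wide (y), 120 mm deep, 85 mm high, door hinged at its right side; origin at the centre of its underside. To be left shut.
- narrow_cupboard_door (a joint): Angle of the narrower cupboard's door in rad: 0 shut, negative pressed in, positive open. To stay shut.
- black_spool: Loose spool of black thread, 30 mm thick, 52 mm high, upright in front of the narrower cupboard's door; origin under its centre. Leave alone.
- oil_bottle: Loose oil bottle, 32 mm thick, 96 mm high, upright at the left of the table; origin under its centre. Leave alone.
- tape: Loose tape measure, round 53 mm case, 18 mm high, with a tongue, 116 mm long in all, at the right of the table; origin under the middle of its length. Leave alone.
- pins: Loose milky pin box, 60 x 64 x 27 mm, at the left of the table; origin under its centre. Leave alone.
- steel_thimble: Loose steel thimble, 19 mm thick, 22 mm high, at the right of the table; origin under its centre. Leave alone.
- mustard_spool: Loose spool of yellow thread, 52 mm high, 26 mm thick, at the left of the table; origin at its underside near its middle. Leave alone.
There are look-alikes about, which are no part of the job. Leave any pink look-alike of the narrow_cupboard alone.

How it is judged:
By the outcome, as a careful person would: the job done as asked, in the order asked, and still so for the second after the job is handed in, with the robot touching nothing.
It also fails if it takes over 58 s, if anything falls off the work surface, if the arm or the gripper's body presses on something with over 40 N, if the wrist force passes 120 N, or if a joint passes its speed limit or range.

## Robot

A 6-joint arm with a two-finger parallel gripper is mounted at the origin on a cart in front of the work surface, level with it; the furniture and walls round the work are solid. World frame = base frame: x ahead of the robot, y to its left, z up, the work surface at z = 0. Lengths are in m, angles in rad, forces in N, time in s.
With the tool pointing down it reaches from about 0.275 to 0.825 m from the base axis. Payload 4.9 kg.
Tool frame: the origin (TCP) lies at the very end of the fingers, on their centre line; the grasp point (between the pads) lies env.pinch_z behind it (env.pinch_z is the distance from the TCP to the grasp point, in m); z points along the fingers, y is the line along which they close (so a half turn about z gives the same grasp; the last joint's range is limited). The gripper opens to 85 mm and grips with 20 to 120 N. Pads are 22 mm wide; open, the fingers measure 114 mm over their backs; the gripper's body (76 mm by 85 mm) begins 54 mm behind the grasp point. The pads swing forward as they close: fully open they stand 13 mm farther back than shut.
Start: joints at [1.173, 0.326, -0.193, 1.052, 0, 1.437], TCP at [0.143, 0.531, 0.231] pointing down, gripper open.
Joint ranges: [-2.65, 2.65], [-0.97, 1.79], [-1.3, 1.35], [-1.93, 2.1], [-1.47, 1.37], [-3.14, 3.14]. Speed limits (rad/s): [2.57, 2.57, 3.14, 3.14, 3.14, 3.14].

## Interface

Orientations are given as a 3x3 rotation matrix whose columns are the frame's x, y, z axes.
In Python, from rig import env gives the robot as it stands.
- The arm moves only by the tool arm_command, never from a script. Its argument "commands" is a list of rows, each an object of numbers: "x", "y", "z": the shift along the tool's x, y, z in cm; "wx", "wy", "wz": the turn, a rotation vector about the tool's x, y, z in rad; "grip": the finger opening in cm, from 0 to 8.54. A call has 1 to 12 rows; each row is the pose to reach, as a shift and turn from the pose commanded when the call began, along the tool's axes at that moment; what a row does not reach only later rows make up. A row lasts 1/10 s, in which the tool goes at most 50 mm and 8.59 degrees, less where a joint would pass 70% of its speed; a pose out of reach is approached as far as the arm can. A call with a gripper value outside its range is refused whole. The fingers move at their own pace and stop on an object; "squeeze" is the grip in N (left out, the last holds). Time passes only in rows, so rows that repeat a pose let the fingers close. It gives the time, the measured TCP pose, the force, the opening and the grip force at its end, in the units of the state.
- env.observe(): the state, without advancing time (a new reading comes with each control period).
- env.grab_frame(name): name is "scene" or "top"; returns (picture, depth): 400x640x3 uint8, blue, green, red; 400x640 float32, m along the optical axis (not along the pixel's ray), 0 where there is no reading.
- env.camera_model(name): a dict with "fov_y" (degrees; the focal length in pixels is half the picture's height over the tangent of half this angle, whatever the lens; pixels are square), "cx", "cy" (the principal point, pixels), "extrinsics" (4x4, takes a point from world to camera coordinates). Camera axes: x right, y down, z forward; pixel columns grow to the right and rows downward; lengths in m; the calibration is good to about 2 mm. A picture is of the moment at which its call begins. camera_model takes no time and is no camera call.
- env.sign_off(): hands the job in; it is judged then, once.
The state is a dict: "time": time; "q": joint angles; "qd": joint speeds; "effort": joint torques, N m; "ee_pos": TCP position; "eef_rot": TCP orientation; "wrist_force": force on the tool from outside, world axes, zero at the start; "ft_torque": the same for the moment, N m; "grip_width": finger opening in m; "grip_force": force on a finger pad.
Only numpy, scipy, OpenCV 4.12 (cv2) and the standard library are available. Lean on these libraries where they do the work, as an engineer would, in place of code of your own. Each camera call takes 0.05 s, during which the arm holds its last target. There are 200 camera calls.

## Working session

There is one attempt and no reset: what is moved stays moved. The work goes in short steps, Python scripts to look and compute and a tool call to move; the robot and the scene stay as the last step left them, time stands still between calls to the robot, and variables do not carry over. Pictures are saved under pics/ and viewed, at most 10 in all, crops included, and the job is handed in when it is done.

Besides the shell and the picture viewer there is one more tool, called after "Call:" by a JSON object that holds its "fn" and its "kwargs", one argument or row to a line. arm_command: Moves the arm, as the interface text tells. Its arguments: {"type":"object","properties":{"commands":{"type":"array","items":{"type":"object","properties":{"x":{"type":"number"},"y":{"type":"number"},"z":{"type":"number"},"wx":{"type":"number"},"wy":{"type":"number"},"wz":{"type":"number"},"grip":{"type":"number"}}}},"squeeze":{"type":"number"}},"required":["commands"]}

```bash
mkdir -p pics
cat > h.py <<'E'
import numpy as np, cv2, pickle
from rig import env
def grab(n,tag):
    im,d=env.grab_frame(n); cv2.imwrite(f'pics/{tag}.png',im); np.save(f'pics/{tag}.npy',d); return im,d
def cloud(n,d):
    m=env.camera_model(n); f=200/np.tan(np.radians(m['fov_y']/2)); v,u=np.mgrid[0:400,0:640]
    c=np.stack([(u-m['cx'])*d/f,(v-m['cy'])*d/f,d,np.ones_like(d)],-1)
    return (c@np.linalg.inv(m['extrinsics']).T)[...,:3]
E
python3 - <<'E'
from h import *
for n in('scene','top'):
    im,d=grab(n,n+'0'); m=env.camera_model(n); print(n,m['fov_y'],np.linalg.inv(m['extrinsics']).round(3).tolist())
print(env.observe(),env.pinch_z)
E
```

```text
scene 54.09047556550073 [[-0.801, -0.284, 0.526, -0.054], [-0.598, 0.405, -0.692, 0.899], [-0.017, -0.869, -0.495, 0.691], [0.0, 0.0, 0.0, 1.0]]
top 43.746048701946265 [[0.429, -0.768, 0.476, -0.354], [-0.903, -0.363, 0.229, -0.382], [-0.004, -0.528, -0.849, 1.703], [0.0, 0.0, 0.0, 1.0]]
{'time': 0.1, 'q': array([ 1.17280941e+00,  3.26876637e-01, -1.93491868e-01,  1.05199812e+00,
       -5.21430852e-07,  1.43657639e+00]), 'qd': array([ 0.00150221, -0.00238967,  0.00340704,  0.00043329,  0.0007018 ,
        0.00021235]), 'effort': array([ 5.21225491e-05, -4.44239795e+01,  2.63038605e+01,  7.96966022e-03,
       -2.76348783e-04,  3.72444219e-06]), 'ee_pos': array([0.14318987, 0.53048982, 0.23057336]), 'eef_rot': array([[-9.65414642e-01,  2.60718620e-01, -6.08107888e-04],
       [ 2.60719245e-01,  9.65413579e-01, -1.44776698e-03],
       [ 2.09615803e-04, -1.55624087e-03, -9.99998767e-01]]), 'wrist_force': array([ 0.12076224, -0.73817808,  0.26064117]), 'ft_torque': array([-0.03842359, -0.02810105, -0.01365554]), 'grip_force': 0.0, 'grip_width': 0.0854012755878205} 0.0187
```

View pics/scene0.png

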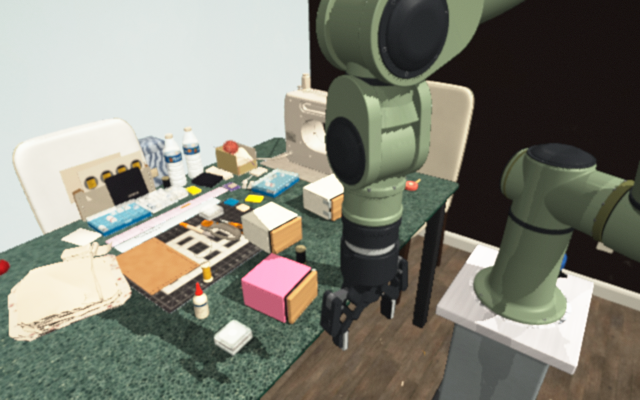

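View pics/top0.png

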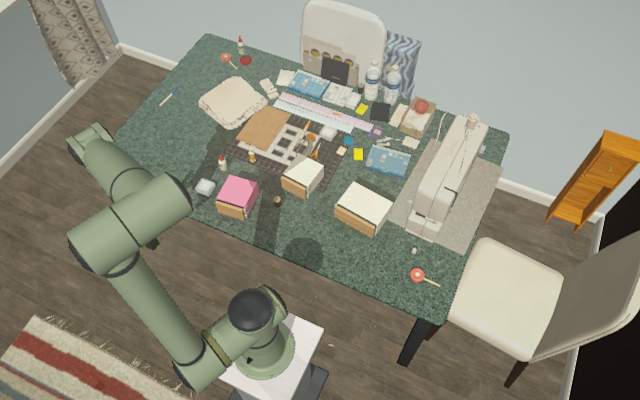

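The top view shows the wide white cupboard at about (364,207), the narrow white one at (302,177) with the black spool at (277,200), and the pink look-alike at (237,197). The tape is at (420,276) and the thimble at (414,250).

Run:
```python
from h import *
im=cv2.imread('pics/top0.png'); d=np.load('pics/top0.npy'); P=cloud('top',d)
def fit(u0,u1,v0,v1,zl,zh):
    p=P[v0:v1,u0:u1].reshape(-1,3); p=p[(p[:,2]>zl)&(p[:,2]<zh)]
    r=cv2.minAreaRect((p[:,:2]*1000).astype(np.float32)); print(len(p),np.median(p[:,2]).round(4),r,cv2.boxPoints(r).round(0).tolist())
fit(325,400,175,240,.076,.095)
fit(275,330,150,200,.076,.095)
for u,v in((277,199),(418,274),(436,283),(414,250),(204,187),(222,160)): print(u,v,P[v,u].round(3))
# table edge near
for u in (300,330,350,380): print(u,[tuple(P[v,u].round(2)) for v in range(225,300,12)])
c=cv2.resize(im[140:300,250:450],None,fx=4,fy=3.75*1,interpolation=cv2.INTER_CUBIC); cv2.imwrite('pics/c1.png',c)
```

```text
1455 0.0857 ((626.644287109375, -100.9781494140625), (184.62135314941406, 146.9461212158203), 81.57015228271484) [[540.0, -182.0], [686.0, -203.0], [713.0, -20.0], [567.0, 1.0]]
860 0.0853 ((665.166259765625, 179.95799255371094), (123.64867401123047, 151.40249633789062), 83.76825714111328) [[583.0, 127.0], [734.0, 110.0], [747.0, 233.0], [597.0, 250.0]]
277 199 [0.521 0.219 0.053]
418 274 [ 0.468 -0.388  0.028]
436 283 [ 0.476 -0.459 -0.001]
414 250 [ 0.556 -0.342  0.024]
204 187 [0.463 0.527 0.02 ]
222 160 [0.585 0.506 0.067]
300 [(np.float64(0.48), np.float64(0.1), np.float64(0.01)), (np.float64(0.43), np.float64(0.07), np.float64(0.01)), (np.float64(0.39), np.float64(0.05), np.float64(-0.01)), (np.float64(0.34), np.float64(0.03), np.float64(-0.0)), (np.float64(0.58), np.float64(0.18), np.float64(-0.75)), (np.float64(0.52), np.float64(0.15), np.float64(-0.75)), (np.float64(0.47), np.float64(0.12), np.float64(-0.75))]
330 [(np.float64(0.53), np.float64(-0.01), np.float64(-0.0)), (np.float64(0.48), np.float64(-0.03), np.float64(0.01)), (np.float64(0.43), np.float64(-0.05), np.float64
[... 340 characters left out ...]
float64(0.0)), (np.float64(0.47), np.float64(-0.12), np.float64(-0.0)), (np.float64(0.43), np.float64(-0.14), np.float64(-0.01)), (np.float64(0.38), np.float64(-0.16), np.float64(0.0)), (np.float64(0.33), np.float64(-0.18), np.float64(0.0)), (np.float64(0.58), np.float64(-0.11), np.float64(-0.75))]
380 [(np.float64(0.59), np.float64(-0.19), np.float64(0.04)), (np.float64(0.57), np.float64(-0.2), np.float64(0.0)), (np.float64(0.52), np.float64(-0.22), np.float64(0.0)), (np.float64(0.47), np.float64(-0.24), np.float64(0.0)), (np.float64(0.43), np.float64(-0.26), np.float64(-0.01)), (np.float64(0.38), np.float64(-0.28), np.float64(-0.0)), (np.float64(0.34), np.float64(-0.29), np.float64(-0.0))]
```

View pics/c1.png

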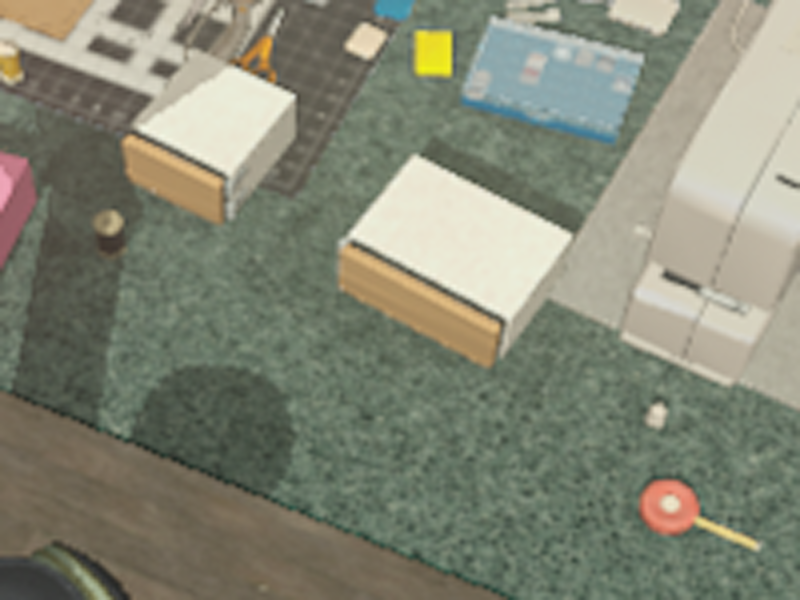

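The crop (4x across, 3.75x down from (250,140)) shows the wide door's top edge running from about (341,262) to (500,322). The box's back corners are at (418,155) and (572,237). Nothing stands in front of it.

```bash
cat >> h.py <<'E'
def ray(n,u,v,z):
    m=env.camera_model(n); f=200/np.tan(np.radians(m['fov_y']/2)); E=np.linalg.inv(m['extrinsics'])
    r=E[:3,:3]@[(u-m['cx'])/f,(v-m['cy'])/f,1]; o=E[:3,3]; return o+r*(z-o[2])/r[2]
E
python3 - <<'E'
from h import *
for nm,x,y,z in (('BL',418,155,.085),('BR',572,237,.085),('FL',352,238,.085),('FR',506,318,.085),('doorTL',341,258,.083),('doorTR',499,336,.083),('doorBR',492,366,.006),('doorBL',342,290,.006)):
    print(nm,ray('top',250+(x+.5)/4-.5,140+(y+.5)/3.75-.5,z).round(4))
d=np.load('pics/top0.npy'); P=cloud('top',d)[175:245,320:405].reshape(-1,3)
a=P[(P[:,2]>.02)&(P[:,2]<.07)&(P[:,1]<0.05)]
X=np.array([.99,-.146]);Y=np.array([.146,.99])
s=a[:,:2]@X; t=a[:,:2]@Y
for lo in np.arange(-.1,.1,.02):
    k=(t>lo)&(t<lo+.02)
    if k.sum()>5: print(lo.round(2),k.sum(),np.percentile(s[k],[10,50,90]).round(4))
E
```

```text
BL [ 0.7087 -0.028   0.085 ]
BR [ 0.6782 -0.2013  0.085 ]
FL [ 0.5873 -0.0114  0.085 ]
FR [ 0.5631 -0.1796  0.085 ]
doorTL [ 0.5621 -0.0113  0.083 ]
doorTR [ 0.5424 -0.1812  0.083 ]
doorBR [ 0.5495 -0.1787  0.006 ]
doorBL [ 0.5702 -0.0109  0.006 ]
-0.1 87 [0.5646 0.6013 0.6884]
-0.08 33 [0.5633 0.5664 0.5696]
-0.06 31 [0.5633 0.5666 0.5694]
-0.04 36 [0.5636 0.5662 0.5712]
-0.02 32 [0.5637 0.566  0.5704]
0.0 32 [0.5638 0.5663 0.5699]
0.02 26 [0.565  0.5676 0.5706]
0.04 32 [0.5632 0.5669 0.5714]
0.06 30 [0.5655 0.5679 0.5884]
```

Door face plane: s = p·X ≈ 0.566 with X = (0.99, −0.146). The door spans t from −0.099 to 0.075 along Y, and the sizes agree with those given. I'm setting out.

Call:
{"fn": "arm_command", "kwargs": {
  "commands": [
    {"x": -50.5, "y": -55.4, "wz": -0.117, "grip": 0},
    {"x": -50.5, "y": -55.4, "wz": -0.117, "grip": 0},
    {"x": -50.5, "y": -55.4, "wz": -0.117, "grip": 0},
    {"x": -50.5, "y": -55.4, "wz": -0.117, "grip": 0},
    {"x": -50.5, "y": -55.4, "wz": -0.117, "grip": 0},
    {"x": -50.5, "y": -55.4, "wz": -0.117, "grip": 0},
    {"x": -50.5, "y": -55.4, "wz": -0.117, "grip": 0},
    {"x": -50.5, "y": -55.4, "wz": -0.117, "grip": 0},
    {"x": -50.5, "y": -55.4, "wz": -0.117, "grip": 0},
    {"x": -50.5, "y": -55.4, "wz": -0.117, "grip": 0},
    {"x": -50.5, "y": -55.4, "wz": -0.117, "grip": 0},
    {"x": -50.5, "y": -55.4, "wz": -0.117, "grip": 0}
  ]
}}

```text
invalid input
```

Call:
{"fn": "arm_command", "kwargs": {
  "commands": [
    {"x": -4, "y": -4.4, "z": 0, "wx": 0, "wy": 0, "wz": -0.02, "grip": 0}
  ],
  "squeeze": 20
}}

```text
time: 0.2
ee_pos: [0.1654, 0.4894, 0.2304]
eef_rot: [[-0.972, 0.236, -0.0], [0.236, 0.972, 0.002], [0.001, 0.002, -1.0]]
wrist_force: [1.3, -0.4, -0.3]
grip_width: 0.0733
grip_force: 0.0
```

Call:
{"fn": "arm_command", "kwargs": {
  "commands": [
    {"x": -3, "y": -3.4, "z": 0, "wx": 0, "wy": 0, "wz": -0.01, "grip": 0},
    {"x": -6, "y": -6.8, "z": 0, "wx": 0, "wy": 0, "wz": -0.02, "grip": 0},
    {"x": -9, "y": -10.3, "z": 0, "wx": 0, "wy": 0, "wz": -0.03, "grip": 0},
    {"x": -12, "y": -13.7, "z": 0, "wx": 0, "wy": 0, "wz": -0.04, "grip": 0},
    {"x": -15, "y": -17.1, "z": 0, "wx": 0, "wy": 0, "wz": -0.05, "grip": 0},
    {"x": -18, "y": -20.5, "z": 0, "wx": 0, "wy": 0, "wz": -0.06, "grip": 0},
    {"x": -21, "y": -24, "z": 0, "wx": 0, "wy": 0, "wz": -0.07, "grip": 0},
    {"x": -24, "y": -27.4, "z": 0, "wx": 0, "wy": 0, "wz": -0.08, "grip": 0},
    {"x": -27, "y": -30.8, "z": 0, "wx": 0, "wy": 0, "wz": -0.09, "grip": 0},
    {"x": -30, "y": -34.2, "z": 0, "wx": 0, "wy": 0, "wz": -0.097, "grip": 0},
    {"x": -33, "y": -37.7, "z": 0, "wx": 0, "wy": 0, "wz": -0.097, "grip": 0},
    {"x": -36, "y": -41, "z": 0, "wx": 0, "wy": 0, "wz": -0.097, "grip": 0}
  ],
  "squeeze": 20
}}

```text
time: 1.4
ee_pos: [0.4169, -0.0002, 0.2312]
eef_rot: [[-0.989, 0.147, -0.0], [0.147, 0.989, 0.0], [0.0, 0.0, -1.0]]
wrist_force: [1.0, -0.7, 0.5]
grip_width: 0.0001
grip_force: 0.0
```

Call:
{"fn": "arm_command", "kwargs": {
  "commands": [
    {"x": -2.4, "y": -3.9, "z": 2},
    {"x": -4.8, "y": -7.8, "z": 4},
    {"x": -7.2, "y": -11.7, "z": 6},
    {"x": -7.2, "y": -11.7, "z": 10},
    {"x": -7.2, "y": -11.7, "z": 14},
    {"x": -7.2, "y": -11.7, "z": 17},
    {"x": -7.2, "y": -11.7, "z": 19},
    {"x": -7.2, "y": -11.7, "z": 19.6},
    {"x": -7.2, "y": -11.7, "z": 19.6}
  ]
}}

```text
invalid input
```

Run:
```python
from h import *
X=np.array([.99,-.146,0]);Y=np.array([.146,.99,0])
o=env.observe();print(o['ee_pos'],o['ee_pos']@X,o['ee_pos']@Y,o['wrist_force'],o['q'])
im,d=grab('top','t1'); cv2.imwrite('pics/c2.png',cv2.resize(im[140:300,270:430],None,fx=3.75,fy=3.75,interpolation=cv2.INTER_CUBIC))
```

```text
[ 4.16871843e-01 -2.19654734e-04  2.31182397e-01] 0.4127351938675653 0.06064583084804399 [ 0.98465262 -0.72578564  0.49190116] [-1.78155689e-01  7.83258401e-02 -5.08741853e-01  9.83830263e-01
  1.96521512e-04 -3.06498832e-02]
```

View pics/c2.png

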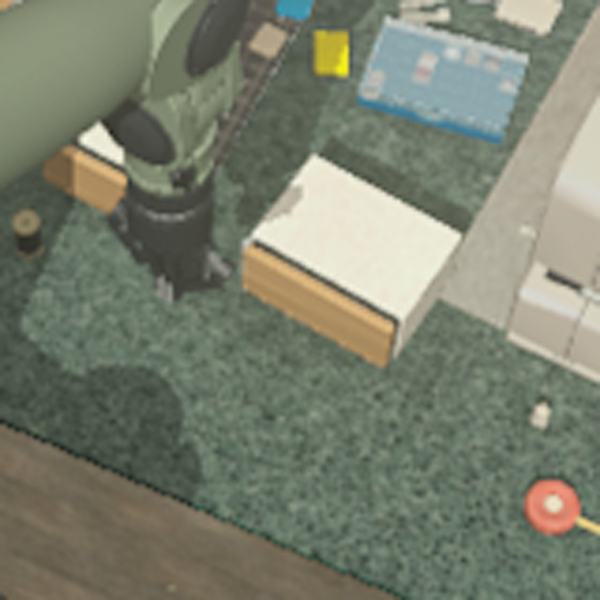

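The crop shows the gripper hovering near (180,290), left of the wide cupboard and still high, with the door shut at (320,310). The rows seem to need every key, so I'm sending them complete.

Call:
{"fn": "arm_command", "kwargs": {
  "commands": [
    {"x": -2.4, "y": -3.9, "z": 2, "wx": 0, "wy": 0, "wz": 0, "grip": 0},
    {"x": -4.8, "y": -7.8, "z": 4, "wx": 0, "wy": 0, "wz": 0, "grip": 0},
    {"x": -7.2, "y": -11.7, "z": 6, "wx": 0, "wy": 0, "wz": 0, "grip": 0},
    {"x": -7.2, "y": -11.7, "z": 10, "wx": 0, "wy": 0, "wz": 0, "grip": 0},
    {"x": -7.2, "y": -11.7, "z": 14, "wx": 0, "wy": 0, "wz": 0, "grip": 0},
    {"x": -7.2, "y": -11.7, "z": 17, "wx": 0, "wy": 0, "wz": 0, "grip": 0},
    {"x": -7.2, "y": -11.7, "z": 19, "wx": 0, "wy": 0, "wz": 0, "grip": 0},
    {"x": -7.2, "y": -11.7, "z": 19.6, "wx": 0, "wy": 0, "wz": 0, "grip": 0},
    {"x": -7.2, "y": -11.7, "z": 19.6, "wx": 0, "wy": 0, "wz": 0, "grip": 0}
  ],
  "squeeze": 20
}}

```text
time: 2.35
ee_pos: [0.47, -0.124, 0.0346]
eef_rot: [[-0.989, 0.146, -0.002], [0.146, 0.989, 0.001], [0.002, 0.001, -1.0]]
wrist_force: [-0.3, 0.0, 0.5]
grip_width: 0.0003
grip_force: 0.0
```

Run:
```python
from h import *
X=np.array([.99,-.146,0]);Y=np.array([.146,.99,0])
o=env.observe();print(o['ee_pos'],o['ee_pos']@X,o['ee_pos']@Y,o['wrist_force'])
im,d=grab('top','t2'); cv2.imwrite('pics/c3.png',cv2.resize(im[140:300,270:430],None,fx=3.75,fy=3.75,interpolation=cv2.INTER_CUBIC))
```

```text
[ 0.46997467 -0.12402448  0.03460971] 0.4833825015604618 -0.054167928388062225 [-0.259145    0.02888993  0.47968183]
```

View pics/c3.png

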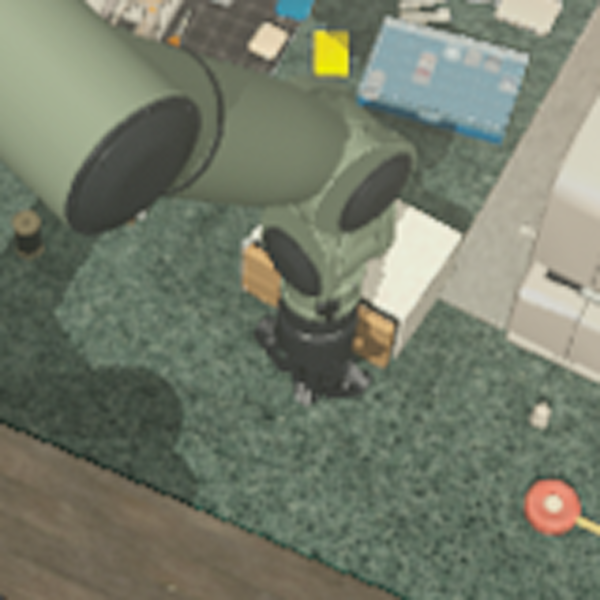

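The gripper is now low in front of the door near (320,390), clear of everything. I'm approaching the door.

Call:
{"fn": "arm_command", "kwargs": {
  "commands": [
    {"x": -2, "y": -0.5, "z": 0, "wx": 0, "wy": 0, "wz": 0, "grip": 0},
    {"x": -4, "y": -0.9, "z": 0, "wx": 0, "wy": 0, "wz": 0, "grip": 0},
    {"x": -5.5, "y": -0.9, "z": 0, "wx": 0, "wy": 0, "wz": 0, "grip": 0},
    {"x": -6.2, "y": -0.9, "z": 0, "wx": 0, "wy": 0, "wz": 0, "grip": 0},
    {"x": -6.2, "y": -0.9, "z": 0, "wx": 0, "wy": 0, "wz": 0, "grip": 0},
    {"x": -6.2, "y": -0.9, "z": 0, "wx": 0, "wy": 0, "wz": 0, "grip": 0}
  ],
  "squeeze": 20
}}

```text
time: 3.0
ee_pos: [0.5303, -0.1423, 0.0357]
eef_rot: [[-0.989, 0.146, -0.0], [0.146, 0.989, -0.0], [0.0, -0.0, -1.0]]
wrist_force: [0.2, -0.1, 0.0]
grip_width: 0.0002
grip_force: 0.0
```

Call:
{"fn": "arm_command", "kwargs": {
  "commands": [
    {"x": -0.3, "y": 0, "z": 0, "wx": 0, "wy": 0, "wz": 0, "grip": 0},
    {"x": -0.5, "y": 0, "z": 0, "wx": 0, "wy": 0, "wz": 0, "grip": 0},
    {"x": -0.7, "y": 0, "z": 0, "wx": 0, "wy": 0, "wz": 0, "grip": 0},
    {"x": -0.9, "y": 0, "z": 0, "wx": 0, "wy": 0, "wz": 0, "grip": 0},
    {"x": -1.0, "y": 0, "z": 0, "wx": 0, "wy": 0, "wz": 0, "grip": 0},
    {"x": -1.0, "y": 0, "z": 0, "wx": 0, "wy": 0, "wz": 0, "grip": 0}
  ],
  "squeeze": 20
}}

```text
time: 3.6
ee_pos: [0.5395, -0.1437, 0.0349]
eef_rot: [[-0.989, 0.146, -0.002], [0.146, 0.989, 0.0], [0.002, 0.0, -1.0]]
wrist_force: [-5.0, -0.4, 1.7]
grip_width: -0.0002
grip_force: 0.0
```

Call:
{"fn": "arm_command", "kwargs": {
  "commands": [
    {"x": -0.1, "y": 0, "z": 0, "wx": 0, "wy": 0, "wz": 0, "grip": 0},
    {"x": -0.2, "y": 0, "z": 0, "wx": 0, "wy": 0, "wz": 0, "grip": 0},
    {"x": -0.3, "y": 0, "z": 0, "wx": 0, "wy": 0, "wz": 0, "grip": 0},
    {"x": -0.3, "y": 0, "z": 0, "wx": 0, "wy": 0, "wz": 0, "grip": 0}
  ],
  "squeeze": 20
}}

```text
time: 4.0
ee_pos: [0.5424, -0.1443, 0.0349]
eef_rot: [[-0.989, 0.146, -0.002], [0.146, 0.989, 0.0], [0.002, -0.0, -1.0]]
wrist_force: [-5.9, -0.5, 1.1]
grip_width: 0.0001
grip_force: 0.0
```

Call:
{"fn": "arm_command", "kwargs": {
  "commands": [
    {"x": -0.1, "y": 0, "z": 0, "wx": 0, "wy": 0, "wz": 0, "grip": 0},
    {"x": -0.2, "y": 0, "z": 0, "wx": 0, "wy": 0, "wz": 0, "grip": 0},
    {"x": -0.2, "y": 0, "z": 0, "wx": 0, "wy": 0, "wz": 0, "grip": 0}
  ],
  "squeeze": 20
}}

```text
time: 4.3
ee_pos: [0.5435, -0.1443, 0.0346]
eef_rot: [[-0.989, 0.146, -0.004], [0.146, 0.989, 0.001], [0.004, 0.0, -1.0]]
wrist_force: [-7.6, 0.6, 2.5]
grip_width: -0.0004
grip_force: 0.0
```

Call:
{"fn": "arm_command", "kwargs": {
  "commands": [
    {"x": -0.1, "y": 0, "z": 0, "wx": 0, "wy": 0, "wz": 0, "grip": 0},
    {"x": -0.2, "y": 0, "z": 0, "wx": 0, "wy": 0, "wz": 0, "grip": 0},
    {"x": -0.2, "y": 0, "z": 0, "wx": 0, "wy": 0, "wz": 0, "grip": 0}
  ],
  "squeeze": 20
}}

```text
time: 4.6
ee_pos: [0.5434, -0.144, 0.0342]
eef_rot: [[-0.989, 0.146, -0.008], [0.146, 0.989, 0.001], [0.008, 0.0, -1.0]]
wrist_force: [-11.8, -0.1, 3.3]
grip_width: 0.0001
grip_force: 0.0
```

It's at its stop, so the catch should have let go. I'm backing away.

Call:
{"fn": "arm_command", "kwargs": {
  "commands": [
    {"x": 3, "y": 0, "z": 0, "wx": 0, "wy": 0, "wz": 0, "grip": 0},
    {"x": 7, "y": 0, "z": 0, "wx": 0, "wy": 0, "wz": 0, "grip": 0},
    {"x": 11, "y": 0, "z": 0, "wx": 0, "wy": 0, "wz": 0, "grip": 0},
    {"x": 13, "y": -2, "z": 0, "wx": 0, "wy": 0, "wz": 0, "grip": 0},
    {"x": 13, "y": -6, "z": 0, "wx": 0, "wy": 0, "wz": 0, "grip": 0},
    {"x": 13, "y": -10, "z": 0, "wx": 0, "wy": 0, "wz": 0, "grip": 0},
    {"x": 13, "y": -12, "z": 0, "wx": 0, "wy": 0, "wz": 0, "grip": 0},
    {"x": 13, "y": -12, "z": 0, "wx": 0, "wy": 0, "wz": 0, "grip": 0},
    {"x": 13, "y": -12, "z": 0, "wx": 0, "wy": 0, "wz": 0, "grip": 0},
    {"x": 13, "y": -12, "z": 0, "wx": 0, "wy": 0, "wz": 0, "grip": 0},
    {"x": 13, "y": -12, "z": 0, "wx": 0, "wy": 0, "wz": 0, "grip": 0},
    {"x": 13, "y": -12, "z": 0, "wx": 0, "wy": 0, "wz": 0, "grip": 0}
  ],
  "squeeze": 20
}}

```text
time: 5.8
ee_pos: [0.4016, -0.2438, 0.0353]
eef_rot: [[-0.989, 0.145, 0.0], [0.145, 0.989, 0.0], [-0.0, 0.0, -1.0]]
wrist_force: [0.1, 0.3, -0.1]
grip_width: 0.0001
grip_force: 0.0
```

Call:
{"fn": "arm_command", "kwargs": {
  "commands": [
    {"x": 0, "y": 0, "z": 0, "wx": 0, "wy": 0, "wz": 0, "grip": 0},
    {"x": 0, "y": 0, "z": 0, "wx": 0, "wy": 0, "wz": 0, "grip": 0},
    {"x": 0, "y": 0, "z": 0, "wx": 0, "wy": 0, "wz": 0, "grip": 0},
    {"x": 0, "y": 0, "z": 0, "wx": 0, "wy": 0, "wz": 0, "grip": 0},
    {"x": 0, "y": 0, "z": 0, "wx": 0, "wy": 0, "wz": 0, "grip": 0}
  ],
  "squeeze": 20
}}

```text
time: 6.3
ee_pos: [0.4014, -0.2447, 0.0353]
eef_rot: [[-0.989, 0.146, 0.0], [0.146, 0.989, -0.0], [-0.0, -0.0, -1.0]]
wrist_force: [-0.3, 0.6, 0.1]
grip_width: -0.0004
grip_force: 0.0
```

Run:
```python
from h import *
X=np.array([.99,-.146,0]);Y=np.array([.146,.99,0])
o=env.observe();print(o['ee_pos'],o['ee_pos']@X,o['ee_pos']@Y,o['wrist_force'])
im,d=grab('top','t3'); cv2.imwrite('pics/c4.png',cv2.resize(im[140:300,270:430],None,fx=3.75,fy=3.75,interpolation=cv2.INTER_CUBIC))
```

```text
[ 0.40142684 -0.24470723  0.03529719] 0.43313983183830235 -0.18365184139335486 [-0.2687268   0.58224984  0.10225616]
```

View pics/c4.png

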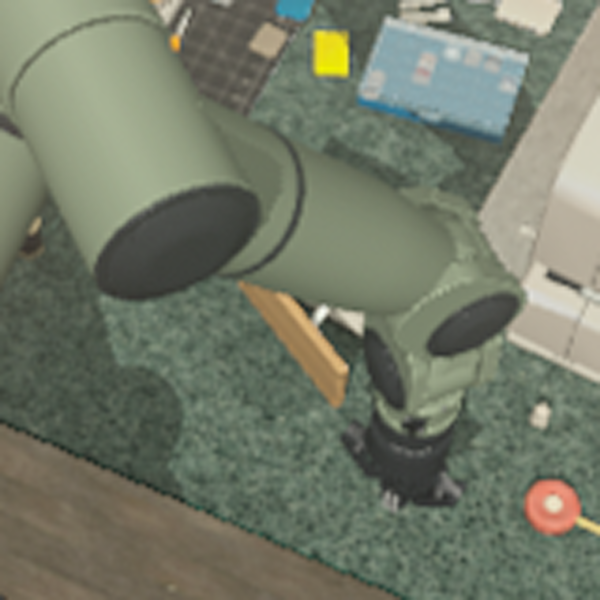

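The door has sprung ajar: its free edge top is at crop (348,367) and the white plunger shows at (320,312). The gripper stands clear at (410,480).

Run:
```python
from h import *
X=np.array([.99,-.146,0]);Y=np.array([.146,.99,0])
for x,y in((349,367),(337,379)):
    p=ray('top',270+(x+.5)/3.75-.5,140+(y+.5)/3.75-.5,.083); s,t=p@X-.578,p@Y-.075
    print(s,t,np.hypot(s,t),np.arctan2(-s,-t))
```

```text
-0.06834035135087502 -0.1570325384389667 0.1712589318877897 0.4104771993252946
-0.08619353870677943 -0.1541291536291679 0.17659309758096642 0.5099014209363032
```

Call:
{"fn": "arm_command", "kwargs": {
  "commands": [
    {"x": -4, "y": 0.8, "z": 0, "wx": 0, "wy": 0, "wz": 0, "grip": 0},
    {"x": -8, "y": 2, "z": 0, "wx": 0, "wy": 0, "wz": 0, "grip": 0},
    {"x": -11, "y": 3.4, "z": 0, "wx": 0, "wy": 0, "wz": 0, "grip": 0},
    {"x": -11, "y": 3.4, "z": 0, "wx": 0, "wy": 0, "wz": 0, "grip": 0},
    {"x": -11, "y": 5, "z": 0, "wx": 0, "wy": 0, "wz": 0, "grip": 0},
    {"x": -11, "y": 7, "z": 0, "wx": 0, "wy": 0, "wz": 0, "grip": 0},
    {"x": -11, "y": 9, "z": 0, "wx": 0, "wy": 0, "wz": 0, "grip": 0},
    {"x": -11, "y": 10.5, "z": 0, "wx": 0, "wy": 0, "wz": 0, "grip": 0},
    {"x": -11, "y": 10.9, "z": 0, "wx": 0, "wy": 0, "wz": 0, "grip": 0},
    {"x": -11, "y": 10.9, "z": 0, "wx": 0, "wy": 0, "wz": 0, "grip": 0}
  ],
  "squeeze": 20
}}

```text
time: 7.35
ee_pos: [0.5257, -0.1524, 0.0353]
eef_rot: [[-0.989, 0.145, -0.0], [0.145, 0.989, -0.0], [0.0, -0.0, -1.0]]
wrist_force: [0.7, -0.3, -0.3]
grip_width: 0.0001
grip_force: 0.0
```

Run:
```python
from h import *
X=np.array([.99,-.146,0]);Y=np.array([.146,.99,0])
o=env.observe();print(o['ee_pos'],o['ee_pos']@X-.578,o['ee_pos']@Y-.075,o['wrist_force'])
im,d=grab('top','t4'); cv2.imwrite('pics/c5.png',cv2.resize(im[140:300,270:430],None,fx=3.75,fy=3.75,interpolation=cv2.INTER_CUBIC))
```

```text
[ 0.52569133 -0.1523992   0.03534137] -0.03531530487057388 -0.14912427142252774 [ 0.66513389 -0.28788632 -0.33512246]
```

View pics/c5.png

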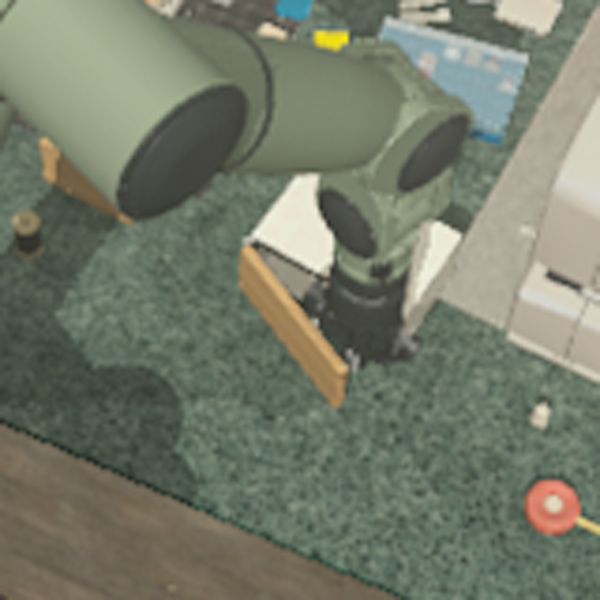

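The fingers are behind the door with no contact, at crop (365,350). I'm pushing along the arc.

Call:
{"fn": "arm_command", "kwargs": {
  "commands": [
    {"x": 1, "y": 0.5, "z": 0, "wx": 0, "wy": 0, "wz": 0, "grip": 0},
    {"x": 2.2, "y": 1, "z": 0, "wx": 0, "wy": 0, "wz": 0, "grip": 0},
    {"x": 3.5, "y": 1.5, "z": 0, "wx": 0, "wy": 0, "wz": 0, "grip": 0},
    {"x": 4.8, "y": 2.3, "z": 0, "wx": 0, "wy": 0, "wz": 0, "grip": 0},
    {"x": 6, "y": 3.2, "z": 0, "wx": 0, "wy": 0, "wz": 0, "grip": 0},
    {"x": 7.1, "y": 4.2, "z": 0, "wx": 0, "wy": 0, "wz": 0, "grip": 0},
    {"x": 8.1, "y": 5.3, "z": 0, "wx": 0, "wy": 0, "wz": 0, "grip": 0},
    {"x": 9, "y": 6.5, "z": 0, "wx": 0, "wy": 0, "wz": 0, "grip": 0},
    {"x": 9.8, "y": 7.8, "z": 0, "wx": 0, "wy": 0, "wz": 0, "grip": 0},
    {"x": 10.5, "y": 9.2, "z": 0, "wx": 0, "wy": 0, "wz": 0, "grip": 0},
    {"x": 11, "y": 10.8, "z": 0, "wx": 0, "wy": 0, "wz": 0, "grip": 0},
    {"x": 11, "y": 10.8, "z": 0, "wx": 0, "wy": 0, "wz": 0, "grip": 0}
  ],
  "squeeze": 20
}}

```text
time: 8.6
ee_pos: [0.432, -0.0279, 0.0351]
eef_rot: [[-0.99, 0.143, -0.001], [0.143, 0.99, 0.001], [0.001, 0.001, -1.0]]
wrist_force: [-0.4, 0.2, -0.3]
grip_width: -0.0003
grip_force: 0.0
```

Call:
{"fn": "arm_command", "kwargs": {
  "commands": [
    {"x": 0.2, "y": 1, "z": 0, "wx": 0, "wy": 0, "wz": 0, "grip": 0},
    {"x": 0.4, "y": 2, "z": 0, "wx": 0, "wy": 0, "wz": 0, "grip": 0},
    {"x": 0.5, "y": 3, "z": 0, "wx": 0, "wy": 0, "wz": 0, "grip": 0},
    {"x": 0.6, "y": 3.6, "z": 0, "wx": 0, "wy": 0, "wz": 0, "grip": 0},
    {"x": 0.6, "y": 3.9, "z": 0, "wx": 0, "wy": 0, "wz": 0, "grip": 0},
    {"x": 0.6, "y": 3.9, "z": 0, "wx": 0, "wy": 0, "wz": 0, "grip": 0}
  ],
  "squeeze": 20
}}

```text
time: 9.2
ee_pos: [0.4325, 0.0089, 0.0352]
eef_rot: [[-0.989, 0.146, -0.001], [0.146, 0.989, -0.002], [0.001, -0.003, -1.0]]
wrist_force: [-1.1, -4.3, 0.9]
grip_width: 0.0001
grip_force: 0.0
```

Call:
{"fn": "arm_command", "kwargs": {
  "commands": [
    {"x": 0, "y": -1.5, "z": 0, "wx": 0, "wy": 0, "wz": 0, "grip": 0},
    {"x": 0, "y": -4, "z": 0, "wx": 0, "wy": 0, "wz": 0, "grip": 0},
    {"x": 0, "y": -8, "z": 0, "wx": 0, "wy": 0, "wz": 0, "grip": 0},
    {"x": 0, "y": -10, "z": -3, "wx": 0, "wy": 0, "wz": 0, "grip": 0},
    {"x": 0, "y": -10, "z": -7, "wx": 0, "wy": 0, "wz": 0, "grip": 0},
    {"x": 0, "y": -10, "z": -11, "wx": 0, "wy": 0, "wz": 0, "grip": 0},
    {"x": 0, "y": -10, "z": -15, "wx": 0, "wy": 0, "wz": 0, "grip": 0},
    {"x": 0, "y": -10, "z": -15, "wx": 0, "wy": 0, "wz": 0, "grip": 0}
  ],
  "squeeze": 20
}}

```text
time: 10.0
ee_pos: [0.4217, -0.0908, 0.1901]
eef_rot: [[-0.989, 0.147, 0.009], [0.147, 0.989, -0.003], [-0.009, -0.002, -1.0]]
wrist_force: [0.3, -0.8, -0.8]
grip_width: 0.0001
grip_force: 0.0
```

Run:
```python
from h import *
o=env.observe();print(o['ee_pos'],o['wrist_force'],o['time'])
im,d=grab('top','t5'); cv2.imwrite('pics/c6.png',cv2.resize(im[120:300,230:450],None,fx=3.3,fy=3.3,interpolation=cv2.INTER_CUBIC))
```

```text
[ 0.42171773 -0.09079264  0.19012002] [ 0.30986703 -0.8495471  -0.78215539] 10.0
```

View pics/c6.png

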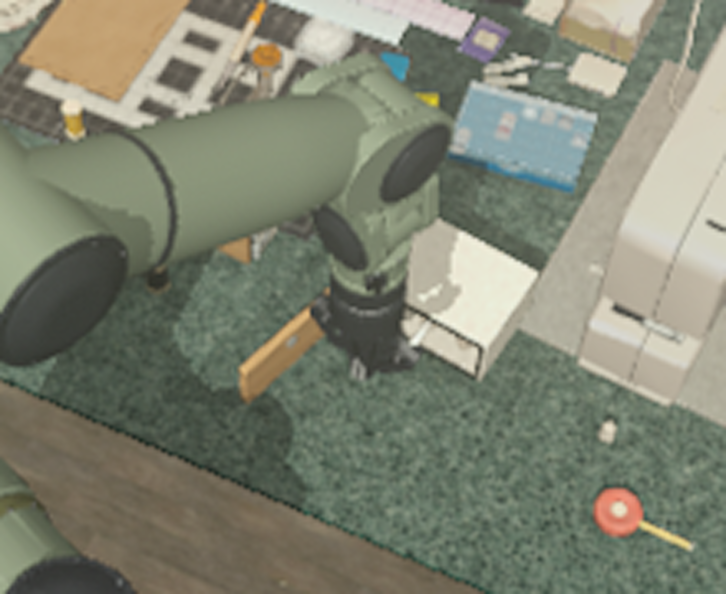

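The door stands open, with its free end at crop (243,370), and the other things are in place. I'm checking the angle, then handing in.

Run:
```python
from h import *
X=np.array([.99,-.146,0]);Y=np.array([.146,.99,0])
for x,y in((240,368),(251,374)):
    p=ray('top',230+(x+.5)/3.3-.5,120+(y+.5)/3.3-.5,.083); s,t=p@X-.578,p@Y-.075
    print(s,t,np.hypot(s,t),np.arctan2(-s,-t))
print(np.abs(env.observe()['qd']).max())
```

```text
-0.16955925470032474 0.04268810503371398 0.1748502649866422 1.8174300360640747
-0.16901446878669862 0.028061149846849417 0.17132810274434623 1.7353236244769739
0.06656136807593706
```

The inner edge measures about 1.7 rad, which is past square. Handing in.

```bash
python3 -c "
from rig import env
print(env.sign_off())"
```

```text
the job is handed in; nothing more can be done
None
```

The wide cupboard's door was pressed until it stopped, sprang ajar by itself to about 0.41 rad, and was pushed from behind to about 1.7 rad; nothing was gripped, the other items in view look unmoved (narrow cupboard mostly hidden by the arm), and the job was handed in at about 10 s with the arm clear.

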